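Refit the spacer and filter in a microscope lamp head and lock the retaining ring

TASK

Fit the light filter in the microscope's lamp head: into the upright barrel, on top of the lens already in it, goes first the plain spacer ring and on it the glass filter of the same width, each let go only once it is at the barrel's mouth. Then set the retaining ring in the mouth, tabs up, feel for its thread by turning it until it drops in, and screw it clockwise by its tabs until it stops, so that it clamps the stack against the sprung lens. Leave everything else on the bench where it is.

Things in the scene. Friction and masses are not known exactly. Their poses are not given: they have to be found in the camera images.
- illuminator: The lamp head, fixed: a white casting 150 mm (x) by 190 mm (y), its top 48 mm above the bench, carrying the upright barrel. Origin on the bench under the barrel's axis, z up. The casting reaches 75 mm from the axis to +x and -x, 70 mm to -y, 120 mm to +y; a black finned lamp house, 122 mm high, 104 mm wide, stands 123 to 209 mm from the axis towards +y.
- mouth (a point): Centre of the barrel's mouth at its top rim, 112 mm above the bench. Barrel: outer diameter 84 mm; mouth 65 mm wide, 2 mm chamfer. Four gaps in the mouth, 36 degrees wide, 90 degrees apart, are open to 77 mm width: the thread starts for the ring's lugs. The barrel can stand turned by any angle and no pose given here tells where the gaps point: look or feel for them.
- lens_seat (a point): Top of the sprung lens seat at rest, on the barrel's axis, 54 mm below the mouth. The lens bulges 9 mm above it within a 45 mm width and is part of the seat. The bore is 66 mm wide from the seat to 18 mm below the mouth, above that lie the thread groove (77 mm wide) and the 65 mm land.
- seat (a joint): How far the sprung lens seat is pressed down, in m: 0 at rest, grows downward to 0.006. It takes 3 N to start and 1.5 N more for each mm. With the retaining ring screwed to its stop on spacer and filter it reads about 0.0025.
- spacer_mid (a point): Centre (half-way up) of the spacer: a plain aluminium tube, 61 mm outer and 50 mm inner diameter, 20 mm high, about 55 g, flat on the bench; z is its axis. On the lens seat its centre lies 44 mm below the mouth.
- filter_mid (a point): Centre (half-way up) of the filter: a flat glass disc in an aluminium rim, 61 mm in diameter, 20 mm high, about 90 g, flat on the bench; z is its axis. Resting on the spacer its centre lies 24 mm below the mouth. (A smaller, 45 mm filter on the bench is a spare, to be left alone.)
- ring_mid (a point): Centre of the retaining ring, 22 mm above its lower face; z up its axis. Aluminium, about 130 g, 62 mm outer and 48 mm inner diameter, 15 mm high, standing on the bench, with two upright tabs on top. Four lugs at +x, +y, -x, -y reach 37 mm from the axis, 12.5 mm wide, 4 to 9 mm above the lower face. With the lugs resting on the barrel's land it is 19 mm above the mouth.
- ring_tabs (a point): On the ring's axis, 36 mm above its lower face, midway between the two tabs, which stand at +y and -y: flat outer faces 56 mm apart, inner faces 42 mm apart, each 24 mm long along x, rising from 15 to 44 mm above the lower face. Over the gaps the ring drops 11 mm by its weight onto the filter (a hard sideways push can hold it up); then about 57 degrees clockwise from above, up to 0.3 Nm, take it 2.5 mm down to a firm stop.
Things that resemble listed ones, but are neither listed nor needed, are in the scene too. What is shaped like the part that bears spacer_mid but blue or orange is not meant.

How it is judged:
By the outcome, as a careful person would: the job done as asked, in the order asked, and still so for the second after the job is handed in, with the robot touching nothing.
It also fails if it takes over 72 s, if anything falls off the work surface, if the arm or the gripper's body presses on something with over 40 N, if the wrist force passes 120 N, or if a joint passes its speed limit or range.

ROBOT

A 6-joint arm with a two-finger parallel gripper is mounted at the origin on the work surface. World frame = base frame: x ahead of the robot, y to its left, z up, the work surface at z = 0. Lengths are in m, angles in rad, forces in N, time in s.
With the tool pointing down it reaches from about 0.3 to 0.775 m from the base axis. Payload 14.6 kg.
Tool frame: the origin (TCP) lies on the centre line of the jaws, within the pads' length; the fingertips stand 25 mm ahead of it and the grasp point (between the pads) lies 6 mm ahead of it (ctrl.tip_reach is the distance from the TCP to the fingertips, in m); z points along the fingers, y is the line along which they close (so a half turn about z gives the same grasp; the last joint's range is limited). The gripper opens to 94 mm and grips with 3 to 60 N. Pads are 16 mm wide; open, the fingers measure 119 mm over their backs; the gripper's body (75 mm by 177 mm) begins 78 mm behind the grasp point.
Start: joints at [-0.067, 0.3, 1.521, -0, 1.321, -0.067], TCP at [0.55, -0, 0.23] pointing down, gripper open.
Joint ranges: [-3.03, 3.03], [-0.79, 2.21], [0.23, 2.52], [-1.04, 4.18], [0, 3.07], [-2.55, 2.55]. Speed limits (rad/s): [2.22, 2.22, 2.57, 3.14, 3.14, 3.14].

INTERFACE

Orientations are given as [roll, pitch, yaw] about the fixed x, y, z axes, in that order (R = Rz(yaw) Ry(pitch) Rx(roll)).
In Python, from station import ctrl gives the robot as it stands. The module is installed in compiled form; this text tells all that it offers.
- The arm moves only by the tool apply_moves, never from a script. Its argument "deltas" is a list of rows, each a list of 7 numbers: the closure in counts, from 0 (fully open) to 255 (shut), then the shift along the world's x, y, z in cm, then the turn, a rotation vector about the world's x, y, z in rad. In form: [[jaw, tx, ty, tz, ax, ay, az], ...]. A call has 1 to 10 rows; each row shifts and turns the commanded pose from where the row before left it; what a row does not reach is not made up. A row lasts 1/10 s, in which the tool goes at most 50 mm and 8.59 degrees, less where a joint would pass 70% of its speed; a pose out of reach is approached as far as the arm can. A call with a gripper value outside its range is refused whole. The fingers move at their own pace and stop on an object; "grip_force" is the grip in N (left out, the last holds). Time passes only in rows, so rows that do not move let the fingers close. It gives the time, the measured TCP pose, the force, the opening and the grip force at its end, in the units of the state.
- ctrl.get_obs(): the state, without advancing time (a new reading comes with each control period).
- ctrl.camera(name): name is "scene" or "side" or "wrist"; returns a dict with "img" (420x560x3 uint8, red, green, blue), "K" (3x3 intrinsics, pixels), "pose" (4x4, takes a point from camera to world coordinates); the wrist camera has in their place "hand_eye" (4x4, takes a point from camera to tool coordinates, whose origin is the TCP and whose axes are the flange's). Camera axes: x right, y up, looking along -z (the intrinsics and any distortion apply to the point x, -y, -z); pixel columns grow to the right and rows downward; lengths in m; the calibration is good to about 2 mm. A picture is of the moment at which its call begins: read the wrist's pose just before it. There is no depth.
- ctrl.hand_in(): hands the job in; it is judged then, once.
The state is a dict: "time_s": time; "qpos": joint angles; "joint_vel": joint speeds; "tau": joint torques, N m; "ee_pos": TCP position; "eef_rot": TCP orientation; "force": force on the tool from outside, world axes, zero at the start; "moment": the same for the moment, N m; "grip_width": finger opening in m; "grip_force": force on a finger pad.
Only numpy, scipy, OpenCV 4.12 (cv2) and the standard library are available. Lean on these libraries where they do the work, as an engineer would, in place of code of your own. Each camera call takes 0.05 s, during which the arm holds its last target. There are 200 camera calls.

## Working session

There is one attempt and no reset: what is moved stays moved. The work goes in short steps, Python scripts to look and compute and a tool call to move; the robot and the scene stay as the last step left them, time stands still between calls to the robot, and variables do not carry over. Pictures are saved under pics/ and viewed, at most 10 in all, crops included, and the job is handed in when it is done.

Besides the shell and the picture viewer there is one more tool, called after "Request:" as name(argument=value, ...), one argument or row to a line, values as JSON. apply_moves: Moves the arm, as the interface text tells. Its arguments: {"type":"object","properties":{"deltas":{"type":"array"},"grip_force":{"type":"number"}},"required":["deltas"]}

```bash
mkdir -p pics; cat > h.py <<'E'
import numpy as np, cv2
from scipy.spatial.transform import Rotation as R
from station import ctrl
def snap(n,save=None):
    o=ctrl.get_obs(); c=ctrl.camera(n); 
    if n=="wrist":
        T=np.eye(4); T[:3,:3]=R.from_euler('xyz',o['eef_rot']).as_matrix(); T[:3,3]=o['ee_pos']
        c['pose']=T@np.array(c['hand_eye'])
    if save: cv2.imwrite('pics/'+save,c['img'][:,:,::-1])
    return c
def ray(c,u,v):
    K=np.array(c['K']); d=np.linalg.inv(K)@[u,v,1]; P=np.array(c['pose'])
    return P[:3,3],P[:3,:3]@np.array([d[0],-d[1],-d[2]])
def onz(c,u,v,z):
    o,d=ray(c,u,v); return o+d*(z-o[2])/d[2]
def proj(c,p):
    P=np.array(c['pose']); q=P[:3,:3].T@(np.array(p)-P[:3,3]); q=np.array([q[0],-q[1],-q[2]])
    w=np.array(c['K'])@q; return w[:2]/w[2]
E
python3 - <<'E'
from h import *
ims=[]
for n in ("scene","side","wrist"):
    c=snap(n); print(n,[k for k in c],np.round(c['K'],1).tolist(),np.round(c['pose'],3).tolist()); ims.append(c['img'][:,:,::-1])
    cv2.imwrite(f'pics/{n}0.png',ims[-1])
print(ctrl.get_obs())
E
```

```text
scene ['img', 'K', 'pose'] [[508.9, 0.0, 283.9], [0.0, 508.9, 206.3], [0.0, 0.0, 1.0]] [[-0.09, -0.518, 0.851, 1.527], [0.996, -0.029, 0.088, 0.032], [-0.021, 0.855, 0.518, 0.691], [0.0, 0.0, 0.0, 1.0]]
side ['img', 'K', 'pose'] [[485.7, 0.0, 286.0], [0.0, 485.7, 211.6], [0.0, 0.0, 1.0]] [[0.819, 0.433, -0.376, 0.121], [-0.573, 0.596, -0.562, -0.708], [-0.019, 0.676, 0.736, 0.957], [0.0, 0.0, 0.0, 1.0]]
wrist ['img', 'K', 'hand_eye', 'pose'] [[376.3, 0.0, 281.7], [0.0, 376.3, 205.4], [0.0, 0.0, 1.0]] [[1.0, 0.0, 0.001, 0.55], [-0.001, 0.962, 0.273, 0.078], [-0.001, -0.273, 0.962, 0.383], [0.0, 0.0, 0.0, 1.0]]
{'time_s': 0.15, 'qpos': array([-6.66123128e-02,  3.00350450e-01,  1.52143253e+00,  1.35871908e-05,
        1.32066818e+00, -6.65950633e-02]), 'joint_vel': array([ 0.00049943, -0.00153127, -0.00066657,  0.00056662, -0.00089794,
       -0.0008632 ]), 'tau': array([-2.50185103e-04, -5.31960297e+01, -3.52822959e+01,  7.07691838e-02,
        2.35654798e-02, -3.66386917e-05]), 'ee_pos': array([5.49831474e-01, 4.77793124e-06, 2.30015337e-01]), 'eef_rot': array([-3.14073692e+00, -7.02624919e-05,  1.57077568e+00]), 'force': array([-0.59988123,  0.51019313,  0.19843029]), 'moment': array([-0.01036054,  0.00426689,  0.01179006]), 'grip_force': 0.0, 'grip_width': 0.09399565111535878}
```

View pics/scene0.png

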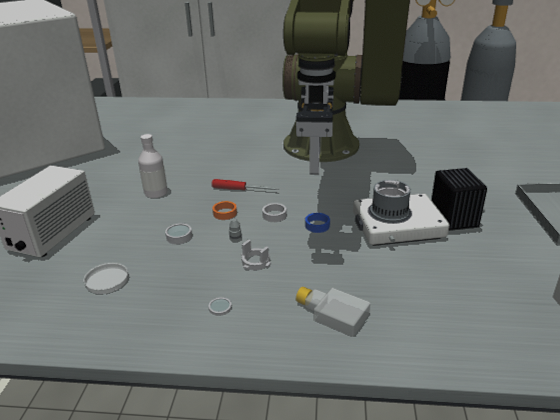

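View pics/side0.png

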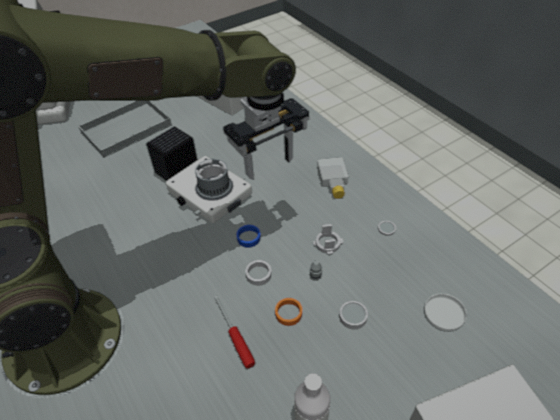

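Candidates:
- **Spacer:** grey ring, scene (274,212) / side (258,272). The blue one (317,222) and orange one (225,210) are decoys.
- **Filter:** (178,233) / side (353,314). The small spare is at (220,306) and the dish at (106,278).
- **Retaining ring:** with tabs, (256,257) / side (328,240).
- **Barrel:** (391,190).

I'll triangulate these and check them in a wrist crop.

```bash
python3 - <<'E'
from h import *
S=snap("scene");D=snap("side")
for n,a,b,z in [("spacer",(274,209.5),(258,270),.02),("filter",(178,231),(353,312),.02),("ring",(256,262),(328,242),.01),("spare",(220,305),(387,227),.01),("mouth",(391,187),(212,171),.112)]:
    print(n,onz(S,*a,z).round(3),onz(D,*b,z).round(3))
E
```

```text
spacer [ 0.442 -0.105  0.02 ] [ 0.439 -0.107  0.02 ]
filter [ 0.552 -0.322  0.02 ] [ 0.548 -0.324  0.02 ]
ring [ 0.647 -0.123  0.01 ] [ 0.631 -0.131  0.01 ]
spare [ 0.788 -0.175  0.01 ] [ 0.784 -0.181  0.01 ]
mouth [0.476 0.175 0.112] [0.48  0.165 0.112]
```

Request:
apply_moves(
  deltas=[
    [0,0,-4,3,0,0,0],
    [0,0,-4,3,0,0,0],
    [0,0,-4,3,0,0,0],
    [0,0,-4,3,0,0,0],
    [0,0,-4,0,0,0,0],
    [0,0,0,0,0,0,0],
    [0,0,0,0,0,0,0],
  ],
)

```text
time_s: 0.95
ee_pos: [0.5498, -0.2004, 0.3499]
eef_rot: [-3.141, -0.001, 1.569]
force: [0.1, 0.7, -0.0]
grip_width: 0.094
grip_force: 0.0
```

```bash
python3 - <<'E'
from h import *
c=snap("wrist","w1.png"); print(np.round(c['pose'],3).tolist(),ctrl.get_obs()['ee_pos'])
import pickle; pickle.dump(c,open('w1.pkl','wb'))
E
```

```text
[[1.0, 0.002, 0.001, 0.55], [-0.002, 0.962, 0.273, -0.122], [-0.001, -0.273, 0.962, 0.503], [0.0, 0.0, 0.0, 1.0]] [ 0.54994401 -0.19953675  0.34995387]
```

View pics/w1.png

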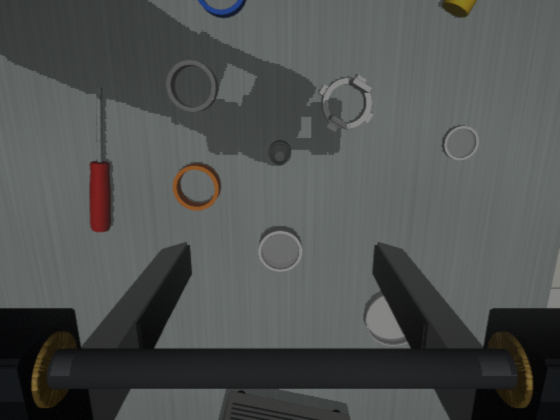

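The wrist view shows the spacer at (191,86), the filter at (280,251), the ring at (347,103) with tabs near (362,84) and (336,123), a dark knob at (279,152), and the orange decoy at (196,187). I'll refine these with local contour fits.

```bash
python3 - <<'E'
from h import *
import pickle
c=pickle.load(open('w1.pkl','rb')); g=cv2.cvtColor(c['img'],cv2.COLOR_RGB2GRAY)
vis=c['img'][:,:,::-1].copy()
for n,(u,v),r in [("spacer",(191,86),34),("filter",(280,251),30),("ring",(347,103),36)]:
    w=g[max(v-r,0):v+r,u-r:u+r]; t,b=cv2.threshold(w,0,255,cv2.THRESH_OTSU)
    cs,_=cv2.findContours(b,cv2.RETR_EXTERNAL,cv2.CHAIN_APPROX_NONE)
    for k in sorted(cs,key=cv2.contourArea)[::-1][:2]:
        if len(k)<20: continue
        (x,y),s,a=cv2.fitEllipse(cv2.convexHull(k)); x+=u-r;y+=max(v-r,0)
        print(n,t,(round(x,1),round(y,1)),np.round(s,1),cv2.contourArea(k), onz(c,x,y,.02).round(4),onz(c,x,y,.0).round(4))
print('tabs',onz(c,362,84,.044),onz(c,336,123,.044),'knob',onz(c,279,152,.03))
big=cv2.resize(c['img'][40:300,150:410,::-1],(780,780),interpolation=cv2.INTER_CUBIC)
cv2.imwrite('pics/crop1.png',cv2.resize(c['img'][40:290,150:400,::-1],(600,600),interpolation=cv2.INTER_CUBIC))
E
```

```text
spacer 77.0 (190.4, 85.5) [48.2 52.1] 1916.0 [ 0.438  -0.1063  0.02  ] [ 0.4333 -0.1056  0.    ]
spacer 77.0 (179.6, 158.3) [ 21.4 136.3] 103.0 [ 0.4179 -0.1957  0.02  ] [ 0.4125 -0.1987  0.    ]Traceback (most recent call last):
  File "<stdin>", line 10, in <module>
cv2.error: OpenCV(4.12.0) /io/opencv/modules/imgproc/src/shapedescr.cpp:361: error: (-201:Incorrect size of input array) There should be at least 5 points to fit the ellipse in function 'fitEllipseNoDirect'
```

```bash
python3 - <<'E'
from h import *
import pickle
c=pickle.load(open('w1.pkl','rb')); g=cv2.cvtColor(c['img'],cv2.COLOR_RGB2GRAY)
for n,(u,v),r in [("spacer",(191,86),34),("filter",(280,251),30),("ring",(347,103),36),("spare",(461,143),26),("dish",(390,317),36)]:
    w=g[max(v-r,0):v+r,u-r:u+r]; t,b=cv2.threshold(w,0,255,cv2.THRESH_OTSU)
    cs,_=cv2.findContours(b,cv2.RETR_EXTERNAL,cv2.CHAIN_APPROX_NONE)
    k=cv2.convexHull(max(cs,key=cv2.contourArea))
    (x,y),s,a=cv2.fitEllipse(k); x+=u-r;y+=max(v-r,0)
    print(n,t,(round(x,1),round(y,1)),np.round(s,1), onz(c,x,y,.02).round(4),onz(c,x,y,.0065).round(4))
print('tabs',onz(c,362,84,.044),onz(c,336,123,.044),'knob',onz(c,279,152,.03))
cv2.imwrite('pics/crop1.png',cv2.resize(c['img'][40:290,150:400,::-1],(600,600),interpolation=cv2.INTER_CUBIC))
E
```

```text
spacer 77.0 (190.4, 85.5) [48.2 52.1] [ 0.438  -0.1063  0.02  ] [ 0.4348 -0.1058  0.0065]Traceback (most recent call last):
  File "<stdin>", line 8, in <module>
cv2.error: OpenCV(4.12.0) /io/opencv/modules/imgproc/src/shapedescr.cpp:361: error: (-201:Incorrect size of input array) There should be at least 5 points to fit the ellipse in function 'fitEllipseNoDirect'
```

```bash
python3 - <<'E'
from h import *
import pickle
c=pickle.load(open('w1.pkl','rb')); g=cv2.cvtColor(c['img'],cv2.COLOR_RGB2GRAY)
cv2.imwrite('pics/crop1.png',cv2.resize(c['img'][40:290,150:400,::-1],(600,600),interpolation=cv2.INTER_CUBIC))
for n,(u,v),r in [("filter",(280,251),30),("ring",(347,103),40),("spare",(461,143),26)]:
    w=g[max(v-r,0):v+r,u-r:u+r]; t=np.median(w)+30; b=((w>t)*255).astype('uint8')
    p=cv2.findNonZero(b)
    if n!="ring": p=cv2.convexHull(max(cv2.findContours(b,0,1)[0],key=cv2.contourArea))
    if len(p)<5: print(n,t,w.max());continue
    (x,y),s,a=cv2.fitEllipse(p); x+=u-r;y+=max(v-r,0)
    print(n,t,(round(x,1),round(y,1)),np.round(s,1), onz(c,x,y,.02).round(4),onz(c,x,y,.0065).round(4))
print('tabs',onz(c,362,84,.044),onz(c,336,123,.044),'knob',onz(c,279,152,.03))
E
```

```text
Traceback (most recent call last):
ValueError: max() iterable argument is empty
```

View pics/crop1.png

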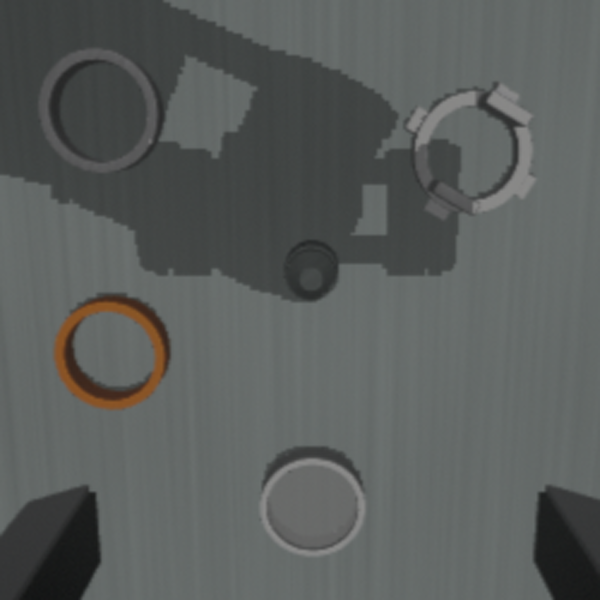

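Crop shows: spacer top centred at crop (99,110), filter top at (313,506), ring centre at (472,153) with its tab axis at about 59° from world x. The choice holds: plain grey ring, and the larger filter.

Request:
apply_moves(
  deltas=[
    [0,-3,2.4,-4,0,0,0],
    [0,-3,2.5,-4,0,0,0],
    [0,-3,2.5,-4,0,0,0],
    [0,-2.2,2,-4,0,0,0],
    [0,0,0,-4,0,0,0],
    [0,0,0,0,0,0,0],
    [0,0,0,0,0,0,0],
  ],
)

```text
time_s: 1.7
ee_pos: [0.4478, -0.1132, 0.1639]
eef_rot: [3.141, 0.0, 1.572]
force: [0.4, 0.6, 0.9]
grip_width: 0.0942
grip_force: 0.0
```

```bash
python3 - <<'E'
from h import *
import pickle
c=pickle.load(open('w1.pkl','rb'))
print('filter',onz(c,280.4,250.8,.02),'ring',onz(c,346.5,104,.0065),'knob',onz(c,279,152,.03))
c=snap("wrist","w2.png"); print(ctrl.get_obs()['ee_pos'])
p=proj(c,[.438,-.106,.02]); u,v=p.astype(int); print(p)
g=cv2.cvtColor(c['img'],cv2.COLOR_RGB2GRAY)
print(g[v,u-70:u+70:3]); print(g[max(0,v-70):v+70:3,u])
E
```

```text
filter [ 0.54757863 -0.32434898  0.02      ] ring [ 0.63239812 -0.1287104   0.0065    ] knob [ 0.54627282 -0.18650375  0.03      ]
[ 0.44832774 -0.11358553  0.16467418]
[269.49997792 189.63742379]
[75 76 73 74 75 72 73 74 72 74 73 83 93 87 58 74 73 73 73 73 76 73 74 75
 74 74 75 74 72 72 74 73 74 70 89 95 77 73 75 75 75 74 74 74 75 74 75]
[ 74  75  75  75  73  74  75  75  73  75  73  58  97  95  75  74  74  75
  75  75  74  74  75  75  75  75  75  76  76  76  76  75  63  63  95  96
 116 117 117 117 117 118 117 117 117 118 118]
```

View pics/w2.png

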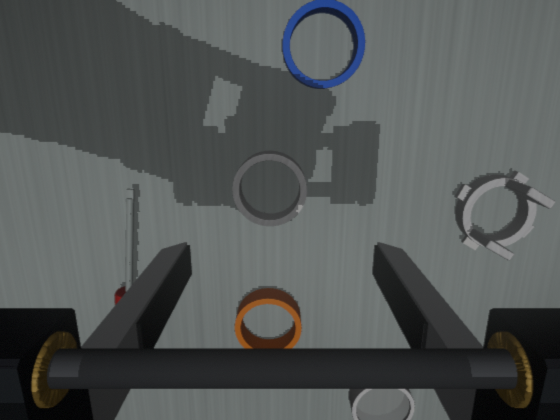

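Wrist view: spacer centred between the jaws at (270,188), matching the estimate to within 1 mm. Descending to grip its upper half.

Request:
apply_moves(
  deltas=[
    [0,-0.5,0.4,-2.5,0,0,0],
    [0,-0.46,0.4,-2.5,0,0,0],
    [0,0,0,-2.5,0,0,0],
    [0,0,0,-2.5,0,0,0],
    [0,0,0,-2,0,0,0],
    [0,0,0,-1,0,0,0],
    [0,0,0,0,0,0,0],
  ],
  grip_force=15,
)

```text
time_s: 2.45
ee_pos: [0.4382, -0.1058, 0.0331]
eef_rot: [3.142, 0.0, 1.571]
force: [0.3, 1.2, 1.0]
grip_width: 0.0937
grip_force: 0.0
```

Request:
apply_moves(
  deltas=[
    [255,0,0,0,0,0,0],
    [255,0,0,0,0,0,0],
    [255,0,0,0,0,0,0],
    [255,0,0,0,0,0,0],
    [255,0,0,0,0,0,0],
  ],
)

```text
time_s: 2.95
ee_pos: [0.4379, -0.1057, 0.0332]
eef_rot: [3.141, 0.0, 1.571]
force: [-2.6, -0.3, 3.3]
grip_width: 0.0609
grip_force: 15.0
```

Request:
apply_moves(
  deltas=[
    [255,0,0,2,0,0,0],
    [255,0,0,2.5,0,0,0],
    [255,0.5,1.5,2.5,0,0,0],
    [255,0.5,2,2.5,0,0,0],
    [255,0.5,2,2.5,0,0,0],
    [255,0.5,2,2.5,0,0,0],
    [255,0.5,2,2.5,0,0,0],
    [255,0.5,2,2.5,0,0,0],
    [255,0.5,2,2.5,0,0,0],
    [255,0.5,2,0.7,0,0,0],
  ],
)

```text
time_s: 3.95
ee_pos: [0.4783, 0.0502, 0.2625]
eef_rot: [3.138, -0.0, 1.571]
force: [-0.8, 0.6, -0.4]
grip_width: 0.0608
grip_force: 15.0
```

Request:
apply_moves(
  deltas=[
    [255,0,0,0,0,0,0],
    [255,0,0,0,0,0,0],
  ],
)

```text
time_s: 4.15
ee_pos: [0.4774, 0.0492, 0.2593]
eef_rot: [-3.141, 0.0, 1.572]
force: [0.4, 0.7, -1.5]
grip_width: 0.0611
grip_force: 15.0
```

```bash
python3 - <<'E'
from h import *
import pickle
c=snap("wrist","w3.png"); print(ctrl.get_obs()['ee_pos'],ctrl.get_obs()['grip_width'])
pickle.dump(c,open('w3.pkl','wb'))
print(proj(c,[.478,.17,.112]))
E
```

```text
[0.47727869 0.04887518 0.25911356] 0.06099815167277666
[282.66584613  38.71883754]
```

View pics/w3.png

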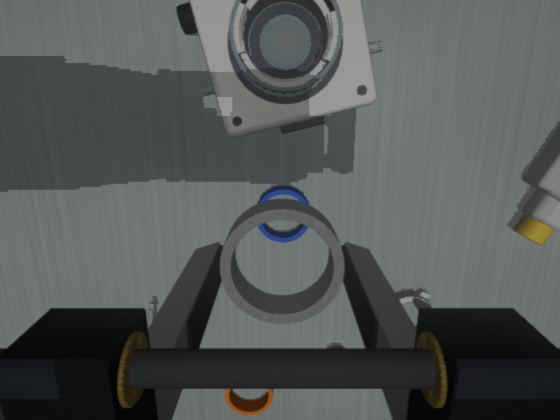

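Spacer is held level and centred, at (283,262). The barrel mouth is at about (286,40), partly cut off, so I'll step closer for a full view.

Request:
apply_moves(
  deltas=[
    [255,0.1,2,0,0,0,0],
    [255,0,2,0,0,0,0],
    [255,0,1.5,0,0,0,0],
    [255,0,0,0,0,0,0],
    [255,0,0,0,0,0,0],
  ],
)

```text
time_s: 4.7
ee_pos: [0.4785, 0.1035, 0.2593]
eef_rot: [-3.141, 0.0, 1.571]
force: [-0.1, -1.0, 0.2]
grip_width: 0.061
grip_force: 15.0
```

```bash
python3 - <<'E'
from h import *
import pickle
c=snap("wrist"); print(ctrl.get_obs()['ee_pos'],ctrl.get_obs()['grip_width'])
pickle.dump(c,open('w4.pkl','wb'))
p=proj(c,[.478,.17,.112]); print(p); x0=int(p[0])-80; y0=max(int(p[1])-80,0); print(x0,y0)
cv2.imwrite('pics/crop4.png',cv2.resize(c['img'][y0:y0+150,x0:x0+160,::-1],(640,600),interpolation=cv2.INTER_CUBIC))
c=pickle.load(open('w3.pkl','rb'))
print('spacer outer x at top z',[onz(c,*q,.2459) for q in [(220,260),(345,260),(283,199),(283,323)]])
E
```

```text
[0.47858757 0.1033971  0.25945899] 0.0607543359511403
[281.06150928 114.34550341]
201 34
spacer outer x at top z [array([0.44771321, 0.05281257, 0.2459    ]), array([0.5078317 , 0.05283715, 0.2459    ]), array([0.47798362, 0.08317619, 0.2459    ]), array([0.47805302, 0.0182589 , 0.2459    ])]
```

View pics/crop4.png

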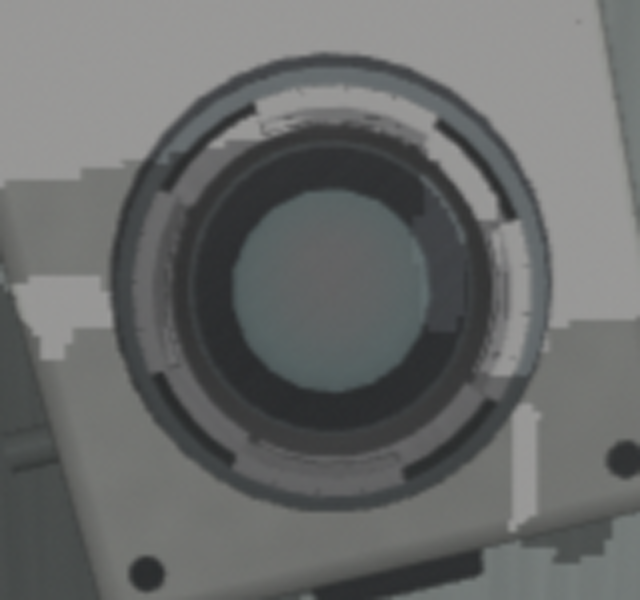

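```bash
python3 - <<'E'
from h import *
import pickle
c=pickle.load(open('w4.pkl','rb'))
f=lambda p,z=.112:onz(c,201+p[0]/4,34+p[1]/4,z)
ctr=f((330.5,282.5)); print('ctr',ctr)
print('extent',[f(p).round(4) for p in [(110,285),(551,285),(330,53),(330,512)]])
for z in (.112,.105):
  for a,b in [((170,190),(258,103)),((437,122),(515,218)),((155,375),(235,465)),((405,478),(493,402))]:
    q=[f(a,z)-ctr,f(b,z)-ctr]; an=[np.degrees(np.arctan2(v[1],v[0])) for v in q]; print(z,np.round(an,1),np.mean(an).round(1),[np.linalg.norm(v[:2]).round(4) for v in q])
# rim contour via dark-blue outer wall vs casting (auto check with scene/side)
for n,p in (("scene",(391,187)),("side",(212,171))):
    print(n)
E
```

```text
ctr [0.47998968 0.17730165 0.112     ]
extent [array([0.4374, 0.1769, 0.112 ]), array([0.5226, 0.1768, 0.112 ]), array([0.4799, 0.2185, 0.112 ]), array([0.4799, 0.1327, 0.112 ])]
0.112 [150.9 112.7] 131.8 [np.float64(0.0349), np.float64(0.0352)]
0.112 [55.5 18.6] 37.1 [np.float64(0.0353), np.float64(0.0372)]
0.112 [-153.  -118.4] -135.7 [np.float64(0.0386), np.float64(0.04)]
0.112 [-68.5 -35.4] -51.9 [np.float64(0.0406), np.float64(0.0393)]
0.105 [151.  112.7] 131.9 [np.float64(0.0357), np.float64(0.0359)]
0.105 [55.4 18.5] 36.9 [np.float64(0.0361), np.float64(0.038)]
0.105 [-152.9 -118.3] -135.6 [np.float64(0.0396), np.float64(0.041)]
0.105 [-68.5 -35.5] -52.0 [np.float64(0.0417), np.float64(0.0403)]
scene
side
```

Request:
apply_moves(
  deltas=[
    [255,0.14,2.4,0,0,0,0],
    [255,0,2.4,-2,0,0,0],
    [255,0,2.4,-2.5,0,0,0],
    [255,0,0,-2.5,0,0,0],
    [255,0,0,-2.5,0,0,0],
    [255,0,0,-1.4,0,0,0],
    [255,0,0,0,0,0,0],
    [255,0,0,0,0,0,0],
  ],
)

```text
time_s: 5.55
ee_pos: [0.4804, 0.1757, 0.1513]
eef_rot: [3.141, 0.0, 1.57]
force: [1.0, 0.2, -0.3]
grip_width: 0.0606
grip_force: 15.0
```

Request:
apply_moves(
  deltas=[
    [255,0,0,-0.3,0,0,0],
    [255,0,0,-0.3,0,0,0],
    [255,0,0,-0.3,0,0,0],
    [255,0,0,0,0,0,0],
  ],
)

```text
time_s: 5.95
ee_pos: [0.48, 0.1763, 0.1416]
eef_rot: [-3.141, 0.0, 1.571]
force: [-0.1, -0.0, -1.7]
grip_width: 0.0608
grip_force: 15.0
```

Request:
apply_moves(
  deltas=[
    [255,0,0,-0.2,0,0,0],
    [255,0,0,0,0,0,0],
  ],
)

```text
time_s: 6.15
ee_pos: [0.48, 0.1764, 0.1397]
eef_rot: [-3.141, 0.0, 1.571]
force: [0.2, 0.7, -0.4]
grip_width: 0.0606
grip_force: 15.0
```

Request:
apply_moves(
  deltas=[
    [0,0,0,0,0,0,0],
    [0,0,0,0,0,0,0],
    [0,0,0,0,0,0,0],
    [0,0,0,0,0,0,0],
    [0,0,0,2,0,0,0],
    [0,0,-2,2.5,0,0,0],
    [0,0,-2.4,2.5,0,0,0],
    [0,0,-2.4,2.5,0,0,0],
    [0,0,0,2.3,0,0,0],
    [0,0,0,0,0,0,0],
  ],
)

```text
time_s: 7.15
ee_pos: [0.481, 0.108, 0.2607]
eef_rot: [3.137, -0.001, 1.57]
force: [0.4, 0.3, 0.6]
grip_width: 0.0939
grip_force: 0.0
```

```bash
python3 - <<'E'
from h import *
import pickle
c=snap("wrist"); print(ctrl.get_obs()['ee_pos'],ctrl.get_obs()['grip_width'])
pickle.dump(c,open('w5.pkl','wb'))
p=proj(c,[.48,.1755,.112]); print(p); x0=int(p[0])-80; y0=max(int(p[1])-80,0); print(x0,y0)
cv2.imwrite('pics/crop5.png',cv2.resize(c['img'][y0:y0+150,x0:x0+160,::-1],(640,600),interpolation=cv2.INTER_CUBIC))
E
```

```text
[0.48044161 0.10825635 0.25870337] 0.09423216463862391
[279.27602578 113.15723942]
199 33
```

View pics/crop5.png

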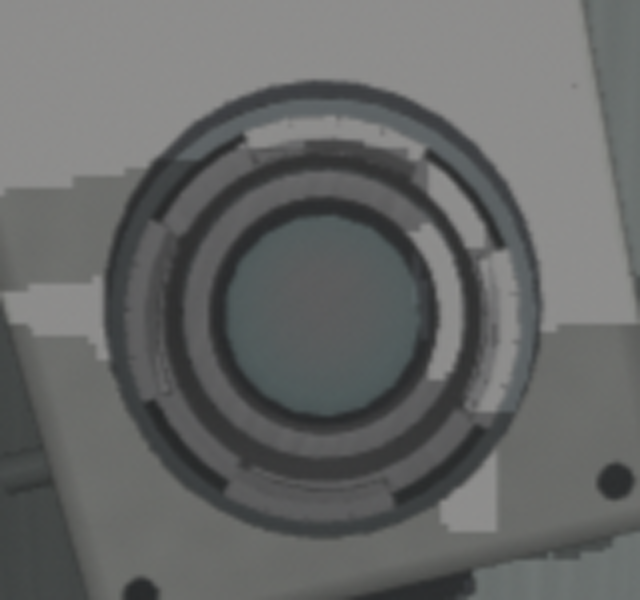

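Spacer lies flat and concentric in the bore, crop centre (322,315). Now the filter.

Request:
apply_moves(
  deltas=[
    [0,0.6,-4.5,0,0,0,0],
    [0,0.7,-4.5,0,0,0,0],
    [0,0.7,-4.5,0,0,0,0],
    [0,0.7,-4.5,0,0,0,0],
    [0,0.7,-4.5,0,0,0,0],
    [0,0.7,-4.5,0,0,0,0],
    [0,0.7,-4.4,-1.5,0,0,0],
    [0,0.7,-4,-2.5,0,0,0],
    [0,0.7,-4,-2.5,0,0,0],
    [0,0.5,-3.9,-2.5,0,0,0],
  ],
)

```text
time_s: 8.2
ee_pos: [0.5469, -0.3257, 0.165]
eef_rot: [-3.14, -0.001, 1.571]
force: [1.0, -0.2, -0.7]
grip_width: 0.094
grip_force: 0.0
```

Request:
apply_moves(
  deltas=[
    [0,0,0,0,0,0,0],
    [0,0,0,0,0,0,0],
  ],
)

```text
time_s: 8.4
ee_pos: [0.5466, -0.3243, 0.1657]
eef_rot: [-3.139, -0.002, 1.57]
force: [-0.1, 1.0, 1.5]
grip_width: 0.0941
grip_force: 0.0
```

```bash
cat > circ.py <<'E'
from h import *
import sys
x,y,z=map(float,sys.argv[1:4]); c=snap("wrist"); print(ctrl.get_obs()['ee_pos'])
g=cv2.GaussianBlur(cv2.cvtColor(c['img'],cv2.COLOR_RGB2GRAY),(3,3),0)
# radial profile in world plane z: mean over angle, by quadrant
for a in range(0,360,45):
    r=np.arange(.020,.042,.001)
    P=[proj(c,[x+q*np.cos(np.radians(a)),y+q*np.sin(np.radians(a)),z]) for q in r]
    print(a,[int(g[int(round(p[1])),int(round(p[0]))]) if 0<=p[1]<419.5 else -1 for p in P])
cv2.imwrite('pics/c.png',c['img'][:,:,::-1]); print(proj(c,[x,y,z]))
E
python3 circ.py .5476 -.3243 .02
```

```text
[ 0.54710934 -0.32378024  0.16715198]
0 [109, 109, 109, 108, 103, 86, 87, 91, 93, 88, 90, 95, 97, 99, 100, 101, 102, 103, 97, 76, 73, 73]
45 [108, 108, 108, 108, 107, 100, 93, 93, 87, 69, 65, 65, 71, 72, 73, 80, 89, 88, 96, 105, 106, 106]
90 [109, 108, 108, 108, 108, 103, 94, 90, 90, 83, 69, 59, 63, 68, 71, 71, 71, 71, 71, 71, 71, 72]
135 [108, 108, 108, 108, 108, 104, 100, 91, 91, 90, 73, 65, 65, 70, 71, 71, 71, 71, 71, 71, 71, 71]
180 [108, 108, 109, 109, 108, 104, 97, 82, 86, 89, 88, 83, 72, 72, 72, 71, 71, 71, 72, 71, 71, 71]
225 [109, 109, 107, 103, 101, 101, 93, 81, 84, 93, 94, 97, 106, 109, 110, 109, 109, 109, 109, 109, 110, 111]
270 [109, 107, 105, 104, 103, 97, 87, 97, 125, 141, 142, 134, 111, 109, 110, 110, 110, 110, 110, 110, 110, 110]
315 [109, 108, 104, 102, 99, 99, 93, 120, 141, 137, 130, 120, 110, 111, 110, 109, 109, 109, 109, 109, 108, 107]
[283.24264465 197.92006324]
```

Request:
apply_moves(
  deltas=[
    [0,0,-0.12,-2.5,0,0,0],
    [0,0,0,-2.5,0,0,0],
    [0,0,0,-2.5,0,0,0],
    [0,0,0,-2.5,0,0,0],
    [0,0,0,-2,0,0,0],
    [0,0,0,-1,0,0,0],
    [0,0,0,0,0,0,0],
    [0,0,0,0,0,0,0],
  ],
)

```text
time_s: 9.25
ee_pos: [0.5478, -0.3256, 0.0393]
eef_rot: [3.14, 0.001, 1.571]
force: [0.1, 0.3, 0.3]
grip_width: 0.0941
grip_force: 0.0
```

Request:
apply_moves(
  deltas=[
    [255,0,0,0,0,0,0],
    [255,0,0,0,0,0,0],
    [255,0,0,0,0,0,0],
    [255,0,0,0,0,0,0],
    [255,0,0,0,0,0,0],
  ],
)

```text
time_s: 9.75
ee_pos: [0.5471, -0.3259, 0.038]
eef_rot: [3.141, 0.0, 1.571]
force: [-0.8, -0.2, 1.9]
grip_width: 0.0604
grip_force: 15.0
```

Request:
apply_moves(
  deltas=[
    [255,0,0,2,0,0,0],
    [255,0,0,2.5,0,0,0],
    [255,0,1,3,0,0,0],
    [255,-0.5,3,3,0,0,0],
    [255,-0.7,3.5,3,0,0,0],
    [255,-0.7,4,2.5,0,0,0],
    [255,-0.7,4.5,0,0,0,0],
    [255,-0.7,4.5,0,0,0,0],
    [255,-0.7,4.5,0,0,0,0],
    [255,-0.7,4.5,0,0,0,0],
  ],
)

```text
time_s: 10.75
ee_pos: [0.4994, -0.0292, 0.1979]
eef_rot: [3.141, 0.0, 1.571]
force: [1.4, -0.0, -0.8]
grip_width: 0.0604
grip_force: 15.0
```

Request:
apply_moves(
  deltas=[
    [255,-0.7,4.5,0,0,0,0],
    [255,-0.7,4.5,0,0,0,0],
    [255,-0.6,4.5,0,0,0,0],
    [255,0,4,0,0,0,0],
    [255,0,2,0,0,0,0],
    [255,0,0,0,0,0,0],
    [255,0,0,0,0,0,0],
  ],
)

```text
time_s: 11.45
ee_pos: [0.4799, 0.164, 0.1977]
eef_rot: [-3.141, 0.0, 1.572]
force: [-0.8, -2.2, -1.3]
grip_width: 0.0602
grip_force: 15.0
```

```bash
python3 - <<'E'
from h import *
o=[ctrl.get_obs() for _ in range(1)][0]; c=snap("wrist","w6.png"); print(o['ee_pos'],o['grip_width'],o['qpos'])
x,y,z=o['ee_pos']; zt=z-.0385+.02
g=cv2.GaussianBlur(cv2.cvtColor(c['img'],cv2.COLOR_RGB2GRAY),(3,3),0)
for a in (90,270,250,290):
    P=[proj(c,[x+q*np.cos(np.radians(a)),y+q*np.sin(np.radians(a)),zt]) for q in np.arange(.022,.04,.001)]
    print(a,[int(g[int(round(p[1])),int(round(p[0]))]) for p in P])
E
```

```text
[0.4799495  0.16397489 0.19766218] 0.06020820377438881 [ 2.57067979e-01  2.35411556e-01  1.68178408e+00 -1.67112745e-04
  1.22483117e+00  2.56368054e-01]
90 [107, 107, 103, 101, 115, 98, 91, 92, 91, 70, 62, 62, 61, 65, 89, 96, 95, 95]
270 [106, 101, 88, 65, 86, 95, 94, 89, 68, 63, 73, 105, 110, 110, 110, 110, 110, 110]
250 [106, 104, 85, 64, 77, 92, 92, 87, 49, 36, 33, 33, 32, 35, 35, 42, 50, 54]
290 [106, 105, 82, 66, 80, 95, 94, 92, 67, 67, 49, 39, 37, 35, 33, 34, 34, 39]
```

Request:
apply_moves(
  deltas=[
    [255,0,1.2,0,0,0,0],
    [255,0,0,-2,0,0,0],
    [255,0,0,-2,0,0,0],
    [255,0,0,-0.4,0,0,0],
    [255,0,0,-0.3,0,0,0],
    [255,0,0,-0.3,0,0,0],
    [255,0,0,-0.3,0,0,0],
    [255,0,0,0,0,0,0],
  ],
)

```text
time_s: 12.3
ee_pos: [0.4801, 0.1762, 0.1449]
eef_rot: [3.141, -0.0, 1.571]
force: [0.1, -0.6, -0.0]
grip_width: 0.0606
grip_force: 15.0
```

Request:
apply_moves(
  deltas=[
    [255,0,0,-0.2,0,0,0],
    [255,0,0,0,0,0,0],
  ],
)

```text
time_s: 12.5
ee_pos: [0.4801, 0.1761, 0.1428]
eef_rot: [-3.142, 0.0, 1.571]
force: [0.2, 0.2, -0.8]
grip_width: 0.0603
grip_force: 15.0
```

Request:
apply_moves(
  deltas=[
    [0,0,0,0,0,0,0],
    [0,0,0,0,0,0,0],
    [0,0,0,0,0,0,0],
    [0,0,0,0,0,0,0],
    [0,0,0,2,0,0,0],
    [0,0,-2,2.5,0,0,0],
    [0,0,-2.4,2.5,0,0,0],
    [0,0,-2.4,2.5,0,0,0],
    [0,0,0,2,0,0,0],
    [0,0,0,0,0,0,0],
  ],
)

```text
time_s: 13.5
ee_pos: [0.4809, 0.1078, 0.2603]
eef_rot: [3.137, -0.001, 1.57]
force: [0.2, 1.1, -0.4]
grip_width: 0.0943
grip_force: 0.0
```

```bash
python3 - <<'E'
from h import *
import pickle
c=snap("wrist","w7.png"); pickle.dump(c,open('w7.pkl','wb')); x,y,z=.480,.176,.098
g=cv2.GaussianBlur(cv2.cvtColor(c['img'],cv2.COLOR_RGB2GRAY),(3,3),0)
print(ctrl.get_obs()['ee_pos'])
for a in range(0,360,30):
    P=[proj(c,[x+q*np.cos(np.radians(a)),y+q*np.sin(np.radians(a)),z]) for q in np.arange(.018,.04,.001)]
    print(a,[int(g[int(round(p[1])),int(round(p[0]))]) for p in P])
E
```

```text
[0.48036849 0.1081174  0.25839627]
0 [113, 110, 102, 96, 94, 102, 108, 107, 102, 124, 136, 138, 124, 92, 68, 83, 99, 108, 128, 137, 139, 139]
30 [114, 107, 100, 94, 94, 99, 111, 114, 104, 107, 136, 138, 119, 100, 111, 135, 139, 140, 136, 119, 72, 76]
60 [114, 113, 98, 94, 94, 101, 109, 116, 106, 88, 94, 98, 96, 76, 66, 68, 88, 109, 134, 138, 135, 115]
90 [115, 110, 101, 95, 95, 102, 112, 115, 101, 88, 93, 96, 97, 75, 76, 89, 113, 129, 138, 138, 129, 112]
120 [115, 113, 98, 93, 94, 102, 114, 116, 101, 89, 94, 96, 84, 73, 82, 93, 99, 100, 96, 70, 56, 70]
150 [113, 110, 100, 93, 94, 101, 112, 111, 89, 92, 96, 94, 78, 62, 63, 71, 89, 94, 91, 81, 60, 65]
180 [111, 106, 98, 93, 97, 104, 108, 101, 89, 90, 92, 88, 76, 53, 62, 72, 74, 79, 85, 91, 94, 93]
210 [113, 104, 98, 94, 96, 103, 101, 93, 86, 90, 90, 80, 67, 54, 58, 69, 88, 92, 92, 90, 81, 55]
240 [111, 107, 98, 94, 97, 99, 100, 89, 90, 93, 91, 79, 67, 58, 58, 60, 71, 74, 85, 85, 85, 75]
270 [111, 109, 104, 95, 98, 100, 100, 90, 92, 94, 92, 87, 64, 60, 61, 66, 77, 81, 83, 86, 89, 91]
300 [112, 108, 98, 94, 96, 99, 101, 97, 90, 94, 93, 81, 63, 59, 61, 69, 86, 90, 90, 87, 81, 58]
330 [112, 104, 97, 94, 96, 102, 105, 101, 101, 119, 135, 130, 111, 70, 56, 60, 78, 94, 97, 107, 120, 106]
```

Filter rim is concentric and level at the right depth. Next, measure the gap angle numerically and move to the ring.

Request:
apply_moves(
  deltas=[
    [0,2,-3,0,0,0,0.147],
    [0,2,-3,-1,0,0,0.147],
    [0,2,-3,-1,0,0,0.147],
    [0,2,-3,-1,0,0,0.147],
    [0,2,-3,-1,0,0,0.147],
    [0,2,-3,-1.5,0,0,0.147],
    [0,2,-3,-1.5,0,0,0.147],
    [0,1.2,-2.7,-1.8,0,0,0],
    [0,0,0,0,0,0,0],
    [0,0,0,0,0,0,0],
  ],
)

```text
time_s: 14.55
ee_pos: [0.6316, -0.1285, 0.1679]
eef_rot: [-3.141, -0.003, 2.599]
force: [0.2, -0.3, -0.4]
grip_width: 0.0942
grip_force: 0.0
```

```bash
python3 - <<'E'
from h import *
import pickle
c=pickle.load(open('w7.pkl','rb')); g=cv2.cvtColor(c['img'],cv2.COLOR_RGB2GRAY)
def bil(p): return int(cv2.getRectSubPix(g,(1,1),(float(p[0]),float(p[1])))[0,0])
for r in (.035,.0375,.0385):
  print(r); 
  for k in range(4): print(k*90,[bil(proj(c,[.48+r*np.cos(np.radians(a)),.1757+r*np.sin(np.radians(a)),.111])) for a in range(k*90,k*90+90,4)])
w=snap("wrist","w8.png"); pickle.dump(w,open('w8.pkl','wb')); o=ctrl.get_obs(); print(o['ee_pos'],o['eef_rot'],o['qpos'])
p=proj(w,[.632,-.129,.015]); print(p)
x0,y0=int(p[0])-75,max(0,int(p[1])-75); print(x0,y0)
A=cv2.resize(w['img'][y0:y0+150,x0:x0+150,::-1],(600,600),interpolation=cv2.INTER_CUBIC)
cv2.imwrite('pics/crop8.png',A)
E
```

```text
0.035
0 [132, 132, 130, 134, 135, 131, 98, 135, 138, 136, 137, 135, 135, 136, 101, 134, 108, 135, 138, 139, 136, 136, 138]
90 [138, 139, 138, 139, 139, 138, 107, 99, 97, 97, 97, 96, 96, 94, 96, 90, 94, 93, 91, 89, 93, 88, 87]
180 [87, 88, 87, 84, 86, 89, 82, 91, 92, 92, 92, 92, 91, 90, 89, 85, 84, 84, 85, 85, 84, 85, 85]
270 [86, 85, 86, 86, 86, 86, 87, 90, 88, 89, 91, 91, 90, 91, 90, 102, 122, 123, 125, 127, 129, 128, 132]
0.0375
0 [138, 138, 126, 138, 136, 129, 51, 54, 54, 53, 54, 59, 58, 62, 65, 123, 119, 121, 117, 119, 117, 124, 123]
90 [121, 120, 124, 126, 122, 125, 66, 63, 60, 61, 49, 48, 48, 47, 47, 73, 91, 90, 93, 91, 93, 92, 92]
180 [92, 91, 93, 92, 92, 92, 66, 43, 44, 43, 44, 43, 45, 45, 45, 85, 92, 91, 91, 91, 92, 92, 92]
270 [92, 91, 92, 92, 92, 91, 48, 46, 46, 46, 47, 45, 46, 46, 51, 95, 139, 139, 137, 138, 138, 131, 138]
0.0385
0 [120, 120, 108, 113, 110, 110, 84, 84, 85, 88, 88, 89, 90, 92, 93, 101, 100, 99, 99, 99, 98, 101, 100]
90 [99, 97, 101, 101, 100, 100, 94, 92, 92, 92, 72, 63, 63, 60, 60, 68, 74, 70, 78, 76, 78, 80, 80]
180 [81, 80, 85, 83, 83, 85, 55, 46, 46, 45, 45, 44, 44, 45, 46, 83, 89, 89, 83, 90, 90, 90, 90]
270 [90, 89, 90, 89, 90, 89, 47, 46, 46, 47, 47, 47, 48, 48, 49, 88, 130, 131, 126, 122, 123, 110, 122]
[ 0.63182822 -0.12794283  0.16907137] [-3.14141495e+00 -1.21822644e-03  2.60008394e+00] [-2.56665551e-01  5.62139896e-01  1.29448994e+00  1.78990795e-04
  1.28618189e+00 -1.28600364e+00]
[282.85253345 197.24144948]
207 122
```

View pics/crop8.png

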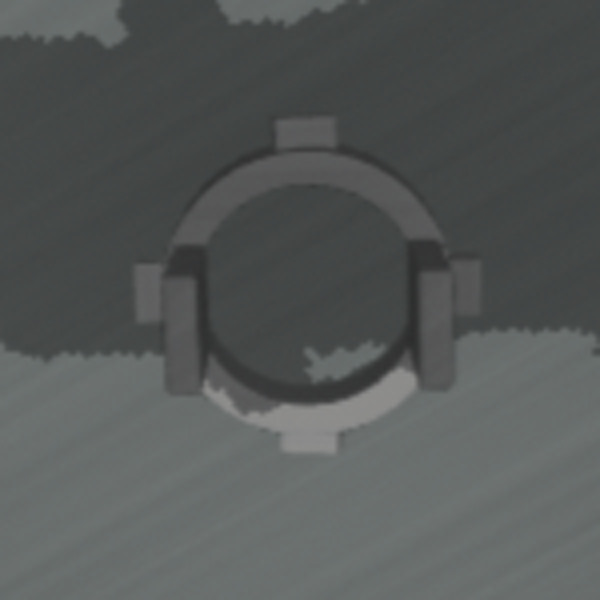

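Crop: tabs at (181,335) and (437,330), side lugs at (149,293) and (467,287). The jaw axis matches the tabs to about 1°.

```bash
python3 - <<'E'
from h import *
import pickle
w=pickle.load(open('w8.pkl','rb')); f=lambda u,v,z:onz(w,207+u/4,122+v/4,z)
print(f(308,290,.009),(f(306,118,.009)+f(309,453,.009))/2,f(309,332,.044),(f(165,335,.044)+f(455,330,.044))/2, np.linalg.norm(f(165,335,.044)-f(455,330,.044)))
print(np.linalg.norm(f(135,293,.009)-f(481,287,.009)))
E
```

```text
[ 0.63176585 -0.12769333  0.009     ] [ 0.63184746 -0.12785566  0.009     ] [ 0.63136254 -0.1274563   0.044     ] [ 0.63154002 -0.12735518  0.044     ] 0.05557181836608667
0.07407200673001153
```

Request:
apply_moves(
  deltas=[
    [0,0,0,-2.5,0,0,0.019],
    [0,0,0,-2.5,0,0,0],
    [0,0,0,-2.5,0,0,0],
    [0,0,0,-2.5,0,0,0],
    [0,0,0,-1.5,0,0,0],
    [0,0,0,-0.5,0,0,0],
    [0,0,0,0,0,0,0],
  ],
)

```text
time_s: 15.3
ee_pos: [0.6322, -0.1284, 0.0501]
eef_rot: [3.142, 0.0, 2.619]
force: [-0.7, 0.2, -0.0]
grip_width: 0.0938
grip_force: 0.0
```

Request:
apply_moves(
  deltas=[
    [255,0,0,0,0,0,0],
    [255,0,0,0,0,0,0],
    [255,0,0,0,0,0,0],
    [255,0,0,0,0,0,0],
    [255,0,0,0,0,0,0],
  ],
  grip_force=25,
)

```text
time_s: 15.8
ee_pos: [0.6322, -0.1288, 0.0501]
eef_rot: [3.141, 0.0, 2.619]
force: [0.2, 0.2, 0.3]
grip_width: 0.0573
grip_force: 0.4
```

Request:
apply_moves(
  deltas=[
    [255,0,0,0,0,0,0],
    [255,0,0,0,0,0,0],
    [255,0,0,2,0,0,0],
    [255,0,0,3,0,0,0],
    [255,0,0,4,0,0,0],
    [255,-1,2,4,0,0,0],
    [255,-2,4,2,0,0,0],
    [255,-2,4,0,0,0,-0.1],
    [255,-2,4,0,0,0,-0.1],
    [255,-2,4,0,0,0,-0.14],
  ],
)

```text
time_s: 16.8
ee_pos: [0.5409, 0.0525, 0.1998]
eef_rot: [-3.142, -0.0, 2.274]
force: [0.9, 0.5, -1.4]
grip_width: 0.0557
grip_force: 25.0
```

Request:
apply_moves(
  deltas=[
    [255,-2,4,0,0,0,0],
    [255,-2,4,0,0,0,0],
    [255,-2,3,0,0,0,0],
    [255,-0.2,1.2,0,0,0,0],
    [255,0,0,0,0,0,0],
    [255,0,0,0,0,0,0],
  ],
)

```text
time_s: 17.4
ee_pos: [0.4806, 0.1725, 0.1997]
eef_rot: [-3.141, 0.0, 2.279]
force: [0.7, -1.0, -1.3]
grip_width: 0.0559
grip_force: 25.0
```

```bash
python3 - <<'E'
from h import *
o=ctrl.get_obs(); print(o)
E
```

```text
{'time_s': 17.4, 'qpos': array([ 2.72913083e-01,  2.40682516e-01,  1.67018460e+00, -2.94929971e-04,
        1.23085863e+00, -4.34823299e-01]), 'joint_vel': array([-1.88304427e-02,  1.29229358e-03,  4.93411720e-04, -1.02325941e-05,
        2.76851743e-03,  2.74909284e-03]), 'tau': array([  1.5394504 , -49.32272673, -34.3745327 ,   0.11546491,
         0.05571944,   0.07701427]), 'ee_pos': array([0.48061536, 0.17245845, 0.19971463]), 'eef_rot': array([-3.14135481e+00,  1.96095189e-04,  2.27863109e+00]), 'force': array([ 0.67473489, -1.03781186, -1.33640589]), 'moment': array([-0.02963651, -0.04642558,  0.03338872]), 'grip_force': 24.999485313892365, 'grip_width': 0.05591173325786717}
```

Request:
apply_moves(
  deltas=[
    [255,0,0.25,-1.5,0,0,0],
    [255,0,0,-1.5,0,0,0],
    [255,0,0,-0.5,0,0,0],
    [255,0,0,-0.2,0,0,0],
    [255,0,0,-0.2,0,0,0],
    [255,0,0,0,0,0,0],
  ],
)

```text
time_s: 18.0
ee_pos: [0.4804, 0.1754, 0.1611]
eef_rot: [3.141, 0.0, 2.278]
force: [0.4, -1.3, -0.8]
grip_width: 0.0564
grip_force: 25.0
```

Request:
apply_moves(
  deltas=[
    [255,0,0,-0.15,0,0,0],
    [255,0,0,-0.15,0,0,0],
    [255,0,0,0,0,0,0],
  ],
)

```text
time_s: 18.3
ee_pos: [0.4802, 0.1756, 0.1578]
eef_rot: [3.141, 0.0, 2.279]
force: [1.3, -0.5, -1.0]
grip_width: 0.0559
grip_force: 25.0
```

Request:
apply_moves(
  deltas=[
    [255,0,0,-0.15,0,0,0],
    [255,0,0,0,0,0,0],
  ],
)

```text
time_s: 18.5
ee_pos: [0.4802, 0.1756, 0.1563]
eef_rot: [3.141, 0.0, 2.279]
force: [2.6, -2.6, -0.4]
grip_width: 0.0558
grip_force: 25.0
```

Request:
apply_moves(
  deltas=[
    [255,0.04,-0.04,-0.15,0,0,0],
    [255,0,0,0,0,0,0],
  ],
)

```text
time_s: 18.7
ee_pos: [0.4804, 0.1753, 0.1546]
eef_rot: [-3.141, -0.0, 2.279]
force: [0.8, -0.7, -0.3]
grip_width: 0.056
grip_force: 25.0
```

Request:
apply_moves(
  deltas=[
    [255,0.02,-0.02,-0.15,0,0,0],
    [255,0,0,-0.15,0,0,0],
    [255,0,0,0,0,0,0],
  ],
)

```text
time_s: 19.0
ee_pos: [0.4805, 0.1751, 0.1515]
eef_rot: [-3.141, -0.0, 2.279]
force: [0.1, -0.1, -1.2]
grip_width: 0.0558
grip_force: 25.0
```

Request:
apply_moves(
  deltas=[
    [255,0,0,-0.15,0,0,0],
    [255,0,0,-0.1,0,0,0],
    [255,0,0,0,0,0,0],
  ],
)

```text
time_s: 19.3
ee_pos: [0.4806, 0.175, 0.1492]
eef_rot: [-3.141, -0.0, 2.279]
force: [0.0, 0.8, -1.2]
grip_width: 0.056
grip_force: 25.0
```

Request:
apply_moves(
  deltas=[
    [200,0,0,0,0,0,0],
    [60,0,0,0,0,0,0],
    [60,0,0,0,0,0,0],
    [60,0,0,0,0,0,0],
  ],
)

```text
time_s: 19.7
ee_pos: [0.4807, 0.1751, 0.1495]
eef_rot: [3.141, 0.0, 2.279]
force: [0.3, 0.0, -0.6]
grip_width: 0.0715
grip_force: 0.0
```

Request:
apply_moves(
  deltas=[
    [255,0,0,0,0,0,0],
    [255,0,0,0,0,0,0],
    [255,0,0,0,0,0,0],
    [255,0,0,0,0,0,0],
  ],
  grip_force=30,
)

```text
time_s: 20.1
ee_pos: [0.4807, 0.1751, 0.1493]
eef_rot: [3.142, -0.0, 2.279]
force: [-0.8, 0.4, 1.1]
grip_width: 0.056
grip_force: 30.0
```

Request:
apply_moves(
  deltas=[
    [255,0,0,0,0,0,-0.08],
    [255,0,0,-0.02,0,0,-0.08],
    [255,0,0,-0.02,0,0,-0.08],
    [255,0,0,-0.02,0,0,-0.08],
    [255,0,0,-0.02,0,0,-0.08],
    [255,0,0,0,0,0,0],
  ],
)

```text
time_s: 20.7
ee_pos: [0.4807, 0.1751, 0.1486]
eef_rot: [3.141, -0.0, 1.877]
force: [0.3, 0.1, 1.2]
grip_width: 0.0555
grip_force: 30.0
```

```bash
python3 - <<'E'
from h import *
o=ctrl.get_obs(); print(o['ee_pos'],o['eef_rot'],o['force'],o['moment'],o['tau'][5],o['grip_width'])
E
```

```text
[0.48073138 0.17507086 0.14861771] [ 3.14141020e+00 -1.78053185e-06  1.87747655e+00] [0.26408326 0.05682225 1.24232403] [-0.00396811 -0.05317389 -0.01895217] 1.4733103662729263 0.05554204934638016
```

Request:
apply_moves(
  deltas=[
    [255,0,0,-0.02,0,0,-0.08],
    [255,0,0,-0.02,0,0,-0.08],
    [255,0,0,-0.02,0,0,-0.08],
    [255,0,0,-0.02,0,0,-0.08],
    [255,0,0,0,0,0,0],
  ],
)

```text
time_s: 21.2
ee_pos: [0.4807, 0.175, 0.1478]
eef_rot: [-3.142, 0.0, 1.56]
force: [-0.7, -1.7, 1.9]
grip_width: 0.0558
grip_force: 30.0
```

```bash
python3 - <<'E'
from h import *
o=ctrl.get_obs(); print(o['ee_pos'],o['eef_rot'],o['force'],o['moment'],o['tau'][5],o['grip_width'])
E
```

```text
[0.48065508 0.17498861 0.14781795] [-3.14156002e+00  1.42962476e-04  1.55973061e+00] [-0.68898406 -1.70743868  1.88361139] [-0.30002086  0.10461687 -0.10295443] 1.4269685000181198 0.05581937688665465
```

Request:
apply_moves(
  deltas=[
    [255,0,0,-0.02,0,0,-0.08],
    [255,0,0,-0.02,0,0,-0.08],
    [255,0,0,-0.02,0,0,-0.08],
    [255,0,0,0,0,0,0],
  ],
)

```text
time_s: 21.6
ee_pos: [0.4805, 0.1749, 0.147]
eef_rot: [-3.141, 0.001, 1.321]
force: [-2.3, -2.1, -0.1]
grip_width: 0.0555
grip_force: 30.0
```

```bash
python3 - <<'E'
from h import *
o=ctrl.get_obs(); print(o['ee_pos'],o['eef_rot'],o['force'],o['moment'],o['tau'][5],o['grip_width'])
E
```

```text
[0.48045625 0.17485361 0.14695623] [-3.14099035e+00  6.25696304e-04  1.32104445e+00] [-2.30767158 -2.07943116 -0.14306964] [-0.49130713  0.3108108  -0.18439943] 1.3482770696282387 0.05549257400883646
```

Request:
apply_moves(
  deltas=[
    [255,0,0,-0.01,0,0,-0.05],
    [255,0,0,0,0,0,0],
  ],
)

```text
time_s: 21.8
ee_pos: [0.4799, 0.1746, 0.1468]
eef_rot: [-3.14, 0.002, 1.274]
force: [-6.1, -5.7, 3.0]
grip_width: 0.0555
grip_force: 30.1
```

```bash
python3 - <<'E'
from h import *
o=ctrl.get_obs(); print(o['ee_pos'],o['eef_rot'],o['force'],o['moment'],o['tau'][5],o['grip_width'])
E
```

```text
[0.47992142 0.17456723 0.14677423] [-3.13986539e+00  2.09362333e-03  1.27364212e+00] [-6.14620931 -5.72419502  3.00324827] [-1.00008536  1.26720639  0.64870001] 1.404874473810196 0.05550850142659544
```

Request:
apply_moves(
  deltas=[
    [255,0,0,0,0,0,-0.03],
    [255,0,0,0,0,0,0],
  ],
)

```text
time_s: 22.0
ee_pos: [0.4799, 0.1748, 0.1467]
eef_rot: [-3.14, 0.002, 1.245]
force: [-5.9, -3.2, 2.2]
grip_width: 0.056
grip_force: 30.4
```

```bash
python3 - <<'E'
from h import *
o=ctrl.get_obs(); print(o['ee_pos'],o['eef_rot'],o['force'],o['moment'],o['tau'][5],o['grip_width'])
E
```

```text
[0.47987807 0.174814   0.1467344 ] [-3.13982851e+00  1.82174544e-03  1.24500038e+00] [-5.8963996  -3.18987899  2.19613642] [-0.51158397  1.34662738  1.17904233] 1.59622460603714 0.05604914639676803
```

Firm stop: reaction torque climbs to 1.2 Nm at about 57°, with z down about 2.6 mm. Releasing and checking.

Request:
apply_moves(
  deltas=[
    [40,0,0,0,0,0,0],
    [0,0,0,0,0,0,0],
    [0,0,0,0,0,0,0],
    [0,0,0,2,0,0,0],
    [0,0,0,3,0,0,0],
    [0,0,0,3,0,0,0],
    [0,0,-2.5,3,0,0,0],
    [0,0,-3,2,0,0,0],
    [0,0,0,0,0,0,0],
    [0,0,0,0,0,0,0],
  ],
)

```text
time_s: 23.0
ee_pos: [0.4808, 0.1199, 0.277]
eef_rot: [3.141, -0.001, 1.238]
force: [0.1, -0.8, -0.6]
grip_width: 0.094
grip_force: 0.0
```

```bash
python3 - <<'E'
from h import *
import pickle
c=snap("wrist"); pickle.dump(c,open('w9.pkl','wb')); S=snap("side")
p=proj(c,[.48,.1755,.125]); x0=max(int(p[0])-75,0); y0=max(int(p[1])-75,0); print(p,x0,y0,ctrl.get_obs()['ee_pos'])
q=proj(S,[.48,.1755,.11]); a,b=int(q[0])-35,int(q[1])-45
A=cv2.resize(c['img'][y0:y0+150,x0:x0+100+50,::-1],(400,400),interpolation=cv2.INTER_CUBIC)
B=cv2.resize(S['img'][b:b+80,a:a+80,::-1],(400,400),interpolation=cv2.INTER_CUBIC)
cv2.imwrite('pics/fin.png',np.hstack([A,B]))
E
```

```text
[257.35182162 132.63561854] 182 57 [0.48045371 0.12055006 0.27615611]
```

View pics/fin.png

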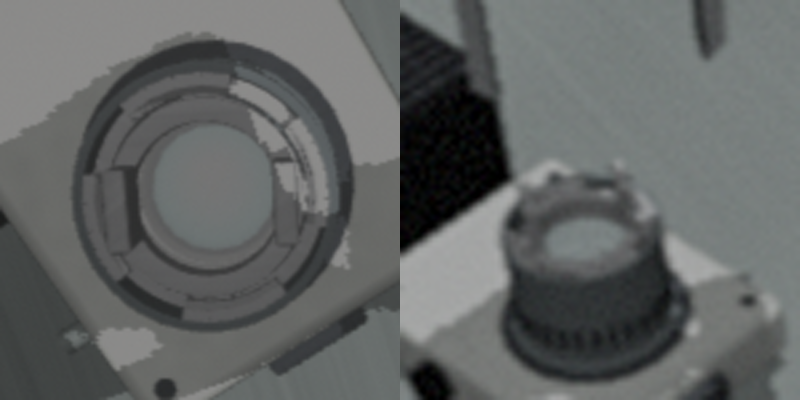

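The ring sits level with its lugs under the land. Its tabs, at (118,209) and (286,203), are turned about 57.5° from the gaps, which agrees with the stop. Handing in.

```bash
python3 -c "
from station import ctrl; print(ctrl.hand_in())"
```

```text
the job is handed in; nothing more can be done
None
```

The job is handed in at about 23 s of the 72 s allowed: spacer and filter are in the barrel, and the retaining ring is screwed about 57° clockwise to its stop and released; I found the gaps by camera rather than by feel, and the hand-in returned no verdict.

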